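# Release the twin-catch file drawer

### The arm

A 7-joint arm with a two-finger parallel gripper is mounted at the origin on the work surface. World frame = base frame: x ahead of the robot, y to its left, z up, the work surface at z = 0. Lengths are in m, angles in rad, forces in N, time in s.
With the tool pointing down it reaches from about 0.425 to 0.925 m from the base axis. Payload 6.8 kg.
Tool frame: the origin (TCP) lies between the finger pads; the fingertips stand 14 mm ahead of it and the grasp point (between the pads) lies 5 mm behind it; z points along the fingers, y is the direction in which the jaws open and shut (so a half turn about z gives the same grasp; the last joint's range is limited). The gripper opens to 85 mm and grips with 20 to 120 N. Pads are 22 mm wide; open, the fingers measure 114 mm over their backs; the gripper's body (76 mm by 85 mm) begins 54 mm behind the grasp point. The pads swing forward as they close: fully open they stand 13 mm farther back than shut.
Start: joints at [1.118, 0.477, 0.022, 1.555, -0.011, 1.109, -0.083], TCP at [0.228, -0.635, 0.245] pointing down, gripper open.
Joint ranges: [-2.96, 2.96], [-0.34, 2.1], [-1.41, 1.46], [0.24, 2.44], [-1.37, 4.51], [0.17, 1.92], [-2.96, 2.96]. Speed limits (rad/s): [2.39, 2.39, 3.14, 3.14, 3.14, 3.14, 3.14].

### API

Orientations are given as a unit quaternion [w, x, y, z].
In Python, from station import bot gives the robot as it stands.
- The arm moves only by the shell command python3 -m crank 'ROWS' [FORCE]. ROWS is JSON, a list of rows, each a list of 3 entries, a list of its own where there are three numbers: the shift along the tool's x, y, z in m, then the turn, a rotation vector about the tool's x, y, z in degrees, then the finger opening in m, from 0 to 0.0854. A call has 1 to 10 rows; each row shifts and turns the commanded pose from where the row before left it, along the tool's axes as they then stand; what a row does not reach is not made up. A row lasts 1/8 s, in which the tool goes at most 62.5 mm and 10.7 degrees, less where a joint would pass 70% of its speed; a pose out of reach is approached as far as the arm can. A call is refused whole if a number of a shift passes 0.0625 or a number of a turn 10.7, either way. A call with a gripper value outside its range is refused whole. The fingers move at their own pace and stop on an object; FORCE is the grip in N (left out, the last holds). Time passes only in rows, so rows that do not move let the fingers close. It gives the time, the measured TCP pose, the force and the opening at its end, in the units of the state.
- bot.get_obs(): the state, without advancing time (a new reading comes with each control period).
- bot.read_camera(name): name is "side" or "top"; returns (picture, depth): 480x640x3 uint8, red, green, blue; 480x640 float32, m along the optical axis (not along the pixel's ray), 0 where there is no reading.
- bot.calibration(name): a dict with "fx", "fy", "cx", "cy" (pixels), "extrinsics" (4x4, takes a point from camera to world coordinates). Camera axes: x right, y down, z forward; pixel columns grow to the right and rows downward; lengths in m; the calibration is good to about 2 mm. A picture is of the moment at which its call begins. calibration takes no time and is no camera call.
- bot.hand_in(): hands the job in, once; it reports no verdict.
The state is a dict: "t": time; "q": joint angles; "joint_vel": joint speeds; "joint_torque": joint torques, N m; "eef_pos": TCP position; "tool_rot": TCP orientation; "contact_force": force on the tool from outside, world axes, zero at the start; "torque": the same for the moment, N m; "gripper_width": opening from 0.0 (shut) to 1.0 (fully open).
Only numpy, scipy, OpenCV 4.12 (cv2) and the standard library are available. Lean on these libraries where they do the work, as an engineer would, in place of code of your own. Each camera call takes 0.05 s, during which the arm holds its last target.

### The job

Set one fingertip on each of the two steel push buttons on top of the oak file chest, press both all the way down together, and keep them held down while the drawer glides out by itself; let go only when the drawer has come all the way out to its stop, so that both buttons spring back up. Do not touch the drawer, and do not lift or shift the jar, honing stone, file and wooden block that stand about.

Things in the scene. Friction and masses are not known exactly. Their poses are not given: they have to be found in the camera images.
- chest: Fixed oak chest, 300 (its x) x 220 (its y) x 100 mm high, with one file drawer that fills its -x end. Origin at the centre of the underside, on the bench; x points from the drawer front to the back of the chest, y along the row of two buttons, z up. It is turned so that the drawer front faces roughly to the robot's left.
- button_a_top (a point): Centre of the flat top of the first push button at rest: plain round steel, 26 mm in diameter, standing 14 mm out of a black collar (36 mm across) and 124 mm above the bench. It sits on the chest's top at chest x = -80, y = +28 mm; the point moves down with the button. The two buttons' centres are 56 mm apart. Pressing straight down: about 1.2 N to start, 4 N at the full travel of 10 mm, at which the button still stands 4 mm above the collar.
- button_b_top (a point): Centre of the flat top of the second push button, identical, at chest x = -80, y = -28 mm.
- button_a (a joint): Travel of the first button in m: 0 up, 0.010 fully down. Its catch lets go of the drawer from about 0.006 m.
- button_b (a joint): Travel of the second button, the same.
- drawer (a joint): How far the drawer has come out, in m: 0 shut, 0.080 at its stop. While both buttons are down a spring pushes it out along the chest's -x in about 2 to 4 s; with either button up its catch blocks it, and letting go half-way catches it again.
- drawer_front (a point): Centre of the outer face of the drawer front (198 mm wide, 74 mm high, no handle), 50 mm above the bench; moves with the drawer. The drawer needs 80 mm of free bench before it.
- jar: Loose small closed glass jar, 44 mm in diameter, 50 mm tall, standing on the chest's top behind the buttons (towards chest +x). Origin at the centre of its underside.
- stone: Loose honing stone, 100 (its x) x 30 x 18 mm, lying on the chest's top behind the buttons. Origin at the centre of its underside.
- file: Loose hand file with a round wooden handle, 300 mm long along its x (handle to -x), 26 mm high, lying on the bench. Origin on its underside near mid-length.
- block: Loose wooden block 60 x 60 x 45 mm with a steel pin on top (75 mm tall in all), standing on the bench. Origin at the centre of its underside.

How it is judged:
On the way, in this order (a step that is already met when the one before it is completed fails the run):
1. both buttons are down together under the fingers, the drawer just let go (value of joint each of button_a, button_b above 0.006 m and contact force between the fingers and button_a above 0.5 N and contact force between the fingers and button_b above 0.5 N), for 0.1 s.
2. the drawer reaches its stop while both buttons are still held down (value of joint drawer above 0.075 m and value of joint each of button_a, button_b above 0.004 m), for 0.1 s.
At the end, for the whole second after the job is handed in: The drawer is out at its stop (more than 75 of 80 mm), both buttons are back up (within 2 mm), and the jar, stone, file and block are within 15 mm of where they stood (value of joint drawer above 0.075 m and value of joint each of button_a, button_b below 0.002 m and distance of each of jar, stone, file, block from where it was at the start of the episode below 0.015 m); the robot touches nothing.
It fails at once if a button is let up while the drawer is still on its way out (value of joint drawer between 0.012 and 0.065 m and value of joint any of button_a, button_b below 0.0025 m).
It fails at once if the robot touches the drawer (contact force between any of the fingers, the arm and drawer above 1 N).
It fails at once if the jar, stone, file or block is lifted or shifted (distance of any of jar, stone, file, block from where it was at the start of the episode above 0.015 m).
It also fails if it takes over 32 s, if anything falls off the work surface, if the arm or the gripper's body presses on something with over 40 N, if the wrist force passes 120 N, or if a joint passes its speed limit or range.

## Working session

There is one attempt and no reset: what is moved stays moved. The work goes in short steps, Python scripts to look and compute and a shell command to move; the robot and the scene stay as the last step left them, time stands still between calls to the robot, and variables do not carry over. Pictures are saved under pics/ and viewed, and the job is handed in when it is done.

```bash
mkdir -p pics; ls; python3 - <<'E'
from station import bot
import cv2,numpy as np
o=bot.get_obs();print(o)
for n in("side","top"):
    p,d=bot.read_camera(n);cv2.imwrite(f"pics/{n}0.png",p[:,:,::-1]);np.savez(f"{n}0.npz",p=p,d=d)
    c=bot.calibration(n);print(n,c)
E
```

```text
pics
{'t': 0.0, 'q': array([ 1.11791364,  0.47780848,  0.0223035 ,  1.55645534, -0.01151202,
        1.1093029 , -0.08309681]), 'joint_vel': array([ 4.03871408e-05, -4.91118198e-04, -1.69305262e-03, -1.85411774e-03,
       -7.36736145e-04,  1.11771831e-03, -7.82587276e-04]), 'joint_torque': array([-5.01131726e-04, -5.96467924e+01,  1.60771888e+00, -2.81203365e+01,
        1.23841257e-02,  9.53905284e-03, -2.04097637e-05]), 'eef_pos': array([ 0.2279629 , -0.63473304,  0.24431773]), 'tool_rot': array([-8.98575382e-04,  9.85172531e-01,  1.71564073e-01, -2.12524218e-04]), 'contact_force': array([ 0.13368537, -0.17438035, -0.20722907]), 'torque': array([ 0.0087725 , -0.00378199, -0.06016979]), 'gripper_width': 1.0018369414993489}
side {'fx': 490.1498557757806, 'fy': 490.1498557757806, 'cx': 329.41697791612125, 'cy': 241.36639764081184, 'extrinsics': array([[-0.99444871, -0.07625273,  0.07250712,  0.4384088 ],
       [-0.10421709,  0.61874479, -0.77864863,  0.9219199 ],
       [ 0.01451068, -0.7818826 , -0.6232568 ,  0.84521851],
       [ 0.        ,  0.        ,  0.        ,  1.        ]])}
top {'fx': 570.2703681788109, 'fy': 570.2703681788109, 'cx': 318.0822482455291, 'cy': 242.8941167681532, 'extrinsics': array([[-0.00565118, -0.99721164,  0.07441106,  0.41582229],
       [-0.99986149,  0.00679976,  0.01519123, -0.01580292],
       [-0.01565484, -0.0743149 , -0.99711194,  1.74030119],
       [ 0.        ,  0.        ,  0.        ,  1.        ]])}
```

View pics/side0.png

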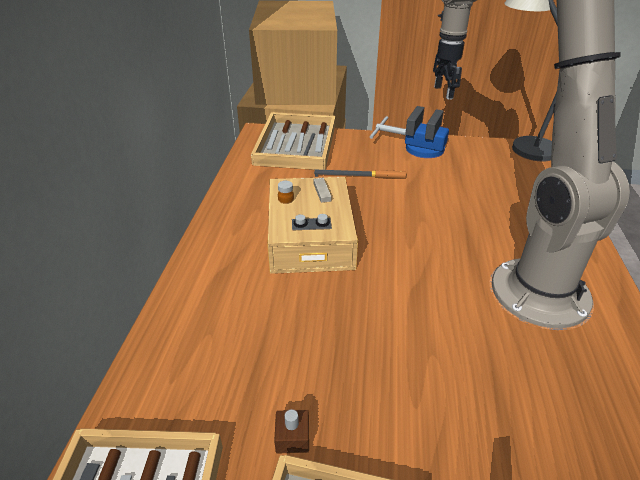

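View pics/top0.png

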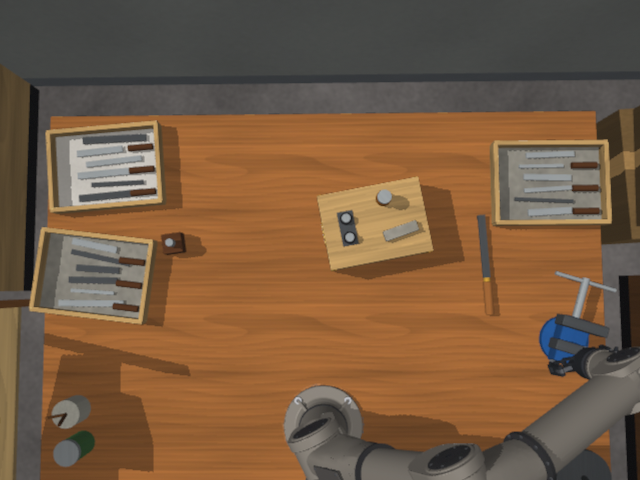

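The side view shows the buttons at about (300,221) and (322,219). In the top view they are at (346,217) and (350,238), with the jar and stone behind them. Next I'll zoom in and measure.

```bash
cat > h.py <<'E'
from station import bot
import numpy as np
def proj(n,P):
    c=bot.calibration(n);E=np.linalg.inv(c["extrinsics"]);X=E[:3,:3]@np.array(P,float)+E[:3,3]
    return c["fx"]*X[0]/X[2]+c["cx"],c["fy"]*X[1]/X[2]+c["cy"]
def unproj(n,u,v,z):
    c=bot.calibration(n);E=c["extrinsics"]
    r=np.array([(u-c["cx"])/c["fx"],(v-c["cy"])/c["fy"],1.])
    return E[:3,:3]@(r*z)+E[:3,3]
def tri(us,ut):
    A=[];b=[]
    for n,(u,v) in(("side",us),("top",ut)):
        c=bot.calibration(n);E=np.linalg.inv(c["extrinsics"])
        P=np.diag([c["fx"],c["fy"],1.])@E[:3];P[0]+=c["cx"]*E[2];P[1]+=c["cy"]*E[2]
        for k,w in((0,u),(1,v)):
            r=w*P[2]-P[k];A.append(r[:3]);b.append(-r[3])
    x,res,_,_=np.linalg.lstsq(np.array(A),np.array(b),rcond=None);return x,res
E
python3 - <<'E'
from h import *
import cv2
for n,(x0,y0,x1,y1) in(("side",(260,165,360,275)),("top",(310,170,440,275))):
    f=np.load(f"{n}0.npz");p=f["p"][y0:y1,x0:x1,::-1]
    cv2.imwrite(f"pics/{n}z.png",cv2.resize(p,None,fx=5.4,fy=5.4,interpolation=cv2.INTER_CUBIC))
# top height map -> points with z in .118-.130
f=np.load("top0.npz");d=f["d"]
H={}
for n,(x0,y0,x1,y1) in(("top",(310,170,440,275)),("side",(255,165,365,280))):
    d=np.load(f"{n}0.npz")["d"]
    pts=[];
    for v in range(y0,y1):
        for u in range(x0,x1):
            if d[v,u]>0: pts.append((u,v,*unproj(n,u,v,d[v,u])))
    P=np.array(pts)
    m=(P[:,4]>.116)&(P[:,4]<.132)
    Q=P[m]
    im=np.zeros((480,640),np.uint8);im[Q[:,1].astype(int),Q[:,0].astype(int)]=1
    k,l,s,c=cv2.connectedComponentsWithStats(im)
    for i in range(1,k):
        if s[i,4]>15:
            w=l[Q[:,1].astype(int),Q[:,0].astype(int)]==i
            print(n,c[i],s[i],Q[w,2:].mean(0),np.median(Q[w,4]))
    t=P[(P[:,4]>.09)&(P[:,4]<.108)]
    print(n,"top z",np.median(t[:,4]))
    r=cv2.minAreaRect(t[:,2:4].astype(np.float32)*1000);print(r)
E
```

```text
Traceback (most recent call last):
  File "h.py", line 7, in unproj
    c=bot.calibration(n);E=c["extrinsics"]
ValueError: time passes only in moves, steps and waits
```

```bash
ls -la . pics
```

```text
.:
total 4224
drwxr-xr-x  3 agent agent    4096 Dec  7 15:46 .
drwxr-xr-x 23 root  root     4096 Dec  7 15:46 ..
-rw-r--r--  1 agent agent     765 Dec  7 15:46 h.py
drwxr-xr-x  2 agent agent    4096 Dec  7 15:46 pics
-rw-r--r--  1 agent agent 2150890 Dec  7 15:46 side0.npz
-rw-r--r--  1 agent agent 2150890 Dec  7 15:46 top0.npz

pics:
total 1376
drwxr-xr-x 2 agent agent   4096 Dec  7 15:46 .
drwxr-xr-x 3 agent agent   4096 Dec  7 15:46 ..
-rw-r--r-- 1 agent agent 489734 Dec  7 15:46 side0.png
-rw-r--r-- 1 agent agent 332824 Dec  7 15:46 sidez.png
-rw-r--r-- 1 agent agent 311537 Dec  7 15:46 top0.png
-rw-r--r-- 1 agent agent 255193 Dec  7 15:46 topz.png
```

```bash
sed -i 's/bot.calibration(n)/CAL[n]/; s/^import numpy as np/import numpy as np\nCAL={k:bot.calibration(k) for k in("side","top")}/' h.py
python3 - <<'E'
from h import *
import cv2
for n,(x0,y0,x1,y1) in(("top",(310,170,440,275)),("side",(255,165,365,280))):
    d=np.load(f"{n}0.npz")["d"]
    P=np.array([(u,v,*unproj(n,u,v,d[v,u])) for v in range(y0,y1) for u in range(x0,x1) if d[v,u]>0])
    Q=P[(P[:,4]>.116)&(P[:,4]<.132)]
    im=np.zeros((480,640),np.uint8);im[Q[:,1].astype(int),Q[:,0].astype(int)]=1
    k,l,s,c=cv2.connectedComponentsWithStats(im)
    for i in range(1,k):
        if s[i,4]>15:
            w=l[Q[:,1].astype(int),Q[:,0].astype(int)]==i
            print(n,c[i].round(1),s[i],Q[w,2:].mean(0).round(4),np.median(Q[w,4]).round(4))
    t=P[(P[:,4]>.09)&(P[:,4]<.108)]
    print(n,"top z",np.median(t[:,4]),cv2.minAreaRect(t[:,2:4].astype(np.float32)*1000))
print(bot.get_obs()["t"])
E
```

```text
top [380.8 201.3] [376 194  15  12  31] [ 0.6543 -0.1709  0.1228] 0.1223
top [346.1 217.2] [342 213  10   9  65] [ 0.6095 -0.0714  0.1234] 0.1236
top [401.2 229.9] [384 220  35  21 254] [ 0.5723 -0.2281  0.1198] 0.1191
top [349.9 236.3] [346 231  10  11  66] [ 0.5547 -0.0819  0.1232] 0.1228
top top z 0.10022360942439801 ((596.986572265625, -155.72140502929688), (222.12713623046875, 301.28619384765625), 10.624908447265625)
side [321.9 187.4] [313 178  18  20 189] [ 0.5686 -0.2221  0.1181] 0.1179
side [285.2 195. ] [278 191  16   9  89] [ 0.6603 -0.1627  0.1238] 0.1238
side [300.  218.2] [295 215  11   8  68] [ 0.6055 -0.0651  0.1223] 0.1225
side [322.3 217.6] [318 214  10   8  67] [ 0.5503 -0.0748  0.1223] 0.1231
side top z 0.09972091125812549 ((593.0374145507812, -151.02810668945312), (221.75674438476562, 307.36785888671875), 10.483630180358887)
0.1
```

View pics/sidez.png

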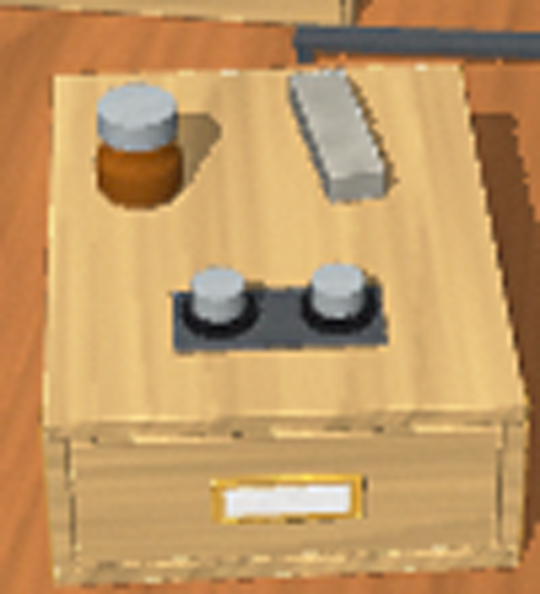

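View pics/topz.png

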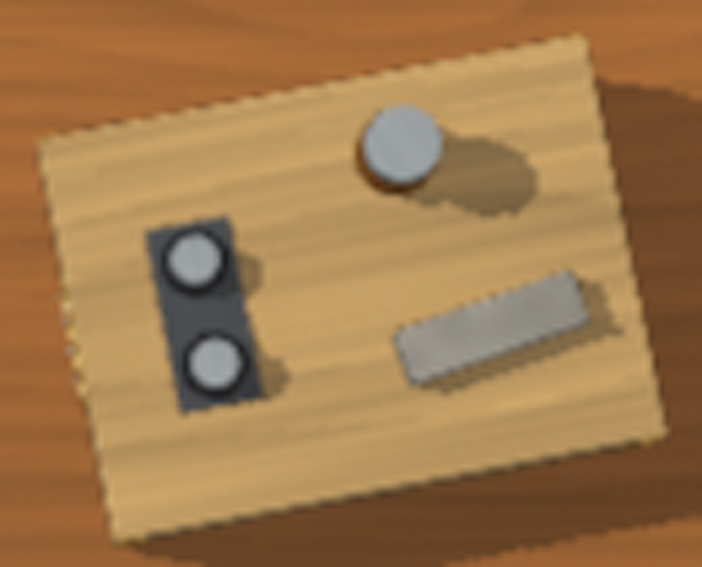

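The two views agree to within about 5 mm. I take the buttons as A ≈ (0.607,-0.068) and B ≈ (0.5525,-0.078), top at z ≈ 0.124, with the row turned about 10.5°. I'll lift first to clear the vise, then move across.

```bash
python3 -m crank '[[[0,0,-0.03],[0,0,0],0.042],[[0,0,-0.03],[0,0,0],0.042],[[0,0,-0.03],[0,0,0],0.042],[[0,0,-0.03],[0,0,0],0.042],[[0.031,-0.024,0],[0,0,0],0.042],[[0.031,-0.024,0],[0,0,0],0.042],[[0.031,-0.024,0],[0,0,0],0.042],[[0.031,-0.024,0],[0,0,0],0.042],[[0,0,0],[0,0,0],0.042]]'
```

```text
t: 1.23
eef_pos: [0.3151, -0.5, 0.3652]
tool_rot: [-0.001, 0.985, 0.174, 0.001]
contact_force: [0.5, -0.7, -0.2]
gripper_width: 0.491
```

```bash
python3 -m crank '[[[0.039,-0.031,0],[0,0,0],0.042],[[0.039,-0.031,0],[0,0,0],0.042],[[0.039,-0.031,0],[0,0,0],0.042],[[0.039,-0.031,0],[0,0,0],0.042],[[0.039,-0.031,0],[0,0,0],0.042],[[0.039,-0.031,0],[0,0,0],0.042],[[0.039,-0.031,0],[0,0,0],0.042],[[0.039,-0.031,0],[0,0,0],0.042],[[0.039,-0.031,0],[0,0,0],0.042],[[0.039,-0.031,0],[0,0,0],0.042]]' && python3 -m crank '[[[0,0,0],[0,0,-9],0.042],[[0,0,0],[0,0,-9],0.042],[[0,0,0],[0,0,-9],0.042],[[0,0,0],[0,0,-9],0.042],[[0,0,0],[0,0,-9],0.042],[[0,0,0],[0,0,-9],0.042],[[0,0,0],[0,0,-9],0.042],[[0,0,0],[0,0,-9],0.042],[[0,0,0],[0,0,-9],0.042],[[0,0,0],[0,0,0],0.042]]'
python3 - <<'E'
from h import *
from scipy.spatial.transform import Rotation as R
o=bot.get_obs();w=o["tool_rot"];M=R.from_quat([*w[1:],w[0]]).as_matrix();print(o["eef_pos"],M.round(3),o["q"].round(2))
print(np.degrees(np.arctan2(M[1,1],M[0,1])))
E
```

```text
t: 2.48
eef_pos: [0.5754, -0.0795, 0.365]
tool_rot: [0.0, 0.985, 0.171, -0.0]
contact_force: [0.3, -0.5, 0.8]
gripper_width: 0.495
t: 3.72
eef_pos: [0.5747, -0.0807, 0.3648]
tool_rot: [-0.0, 0.639, 0.769, -0.0]
contact_force: [-0.7, 0.7, -0.7]
gripper_width: 0.491
[ 0.57467675 -0.08070554  0.36484691] [[-0.184  0.983 -0.001]
 [ 0.983  0.184  0.   ]
 [ 0.    -0.001 -1.   ]] [ 0.48  0.28 -0.56  1.6   0.15  1.3   0.08]
10.585708323723207
```

```bash
python3 -m crank '[[[0.006,0.006,0.02],[0,0,0],0.042],[[0,0,0.03],[0,0,0],0.042],[[0,0,0.03],[0,0,0],0.042],[[0,0,0.03],[0,0,0],0.042],[[0,0,0.03],[0,0,0],0.042],[[0,0,0.03],[0,0,0],0.042],[[0,0,0.02],[0,0,0],0.042],[[0,0,0],[0,0,0],0.042]]'
python3 - <<'E'
from h import *
import cv2
for n,(x0,y0,x1,y1) in(("side",(240,130,360,275)),("top",(310,170,440,275))):
    p,d=bot.read_camera(n);np.savez(f"{n}1.npz",p=p,d=d);p=p[y0:y1,x0:x1,::-1]
    cv2.imwrite(f"pics/{n}1z.png",cv2.resize(p,None,fx=4,fy=4,interpolation=cv2.INTER_CUBIC))
E
```

```text
t: 4.72
eef_pos: [0.5783, -0.0721, 0.1733]
tool_rot: [-0.002, 0.638, 0.77, -0.001]
contact_force: [-0.1, 0.3, -0.0]
gripper_width: 0.49
```

View pics/side1z.png

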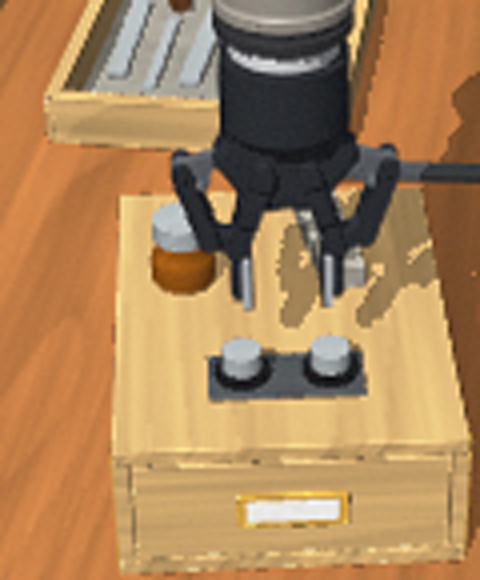

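View pics/top1z.png

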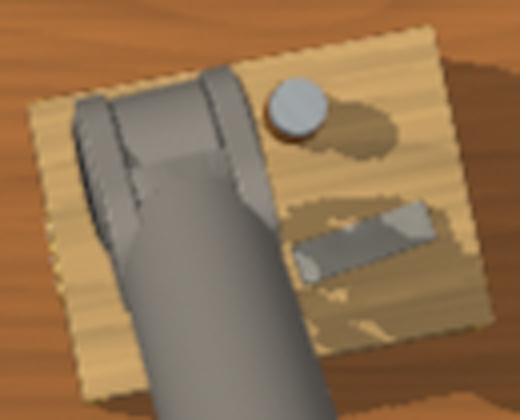

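The side view shows the fingertips above and slightly behind the buttons in the picture. Tips are at about px (301,206) and (323,206); button tops are at (300,217.5) and (322.5,217). I'll compare these with the projection.

```bash
python3 - <<'E'
from h import *
o=bot.get_obs();e=o["eef_pos"];print(e)
y=np.array([.983,.184,0])
for s in(1,-1):
    for dz in(.0,-.007,-.014): print("tip",s,dz,np.round(proj("side",e+s*.028*y+[0,0,dz]),1))
    print("btn-if-centred",np.round(proj("side",[*(e+s*.028*y)[:2],.124]),1), np.round(proj("top",[*(e+s*.028*y)[:2],.124]),1))
# button centre from top & side at z=.124 by silver top mask with depth-free pixel centroids
def onz(n,u,v,z):
    a=unproj(n,u,v,1.);c=CAL[n]["extrinsics"][:3,3];k=(z-c[2])/(a[2]-c[2]);return c+k*(a-c)
for n,l in(("side",[(300,217.3),(322.4,216.9)]),("top",[(346.1,217.2),(349.9,237)])):
    for u,v in l: print(n,onz(n,u,v,.124).round(4))
print(tri((300,217.3),(346.1,217.2)),tri((322.4,216.9),(349.9,237)))
E
```

```text
[ 0.57994695 -0.07220906  0.17572788]
tip 1 0.0 [298.9 200. ]
tip 1 -0.007 [298.9 202.3]
tip 1 -0.014 [299.  204.7]
btn-if-centred [299.4 217.1] [344.6 217.9]
tip -1 0.0 [321.7 199.2]
tip -1 -0.007 [321.7 201.6]
tip -1 -0.014 [321.7 203.9]
btn-if-centred [321.6 216.3] [348.4 237.1]
side [ 0.6058 -0.0665  0.124 ]
side [ 0.5502 -0.0752  0.124 ]
top [ 0.6093 -0.0714  0.124 ]
top [ 0.5526 -0.0817  0.124 ]
(array([ 0.60844066, -0.07168086,  0.12033809]), array([1.32650273])) (array([ 0.55212575, -0.0819543 ,  0.11919495]), array([0.62257895]))
```

```bash
python3 -m crank '[[[-0.002,0,0.01],[0,0,0],0.042],[[0,0,0.01],[0,0,0],0.042],[[0,0,0.01],[0,0,0],0.042],[[0,0,0],[0,0,0],0.042],[[0,0,0],[0,0,0],0.042]]'
python3 - <<'E'
from h import *
import cv2
p,d=bot.read_camera("side");p=p[130:275,240:360,::-1]
cv2.imwrite("pics/side2z.png",cv2.resize(p,None,fx=4,fy=4,interpolation=cv2.INTER_CUBIC))
print(bot.get_obs()["eef_pos"])
E
```

```text
t: 5.45
eef_pos: [0.58, -0.0743, 0.1454]
tool_rot: [0.0, 0.638, 0.77, 0.0]
contact_force: [-0.1, 0.1, -0.3]
gripper_width: 0.494
[ 0.58007711 -0.07436362  0.14555361]
```

View pics/side2z.png

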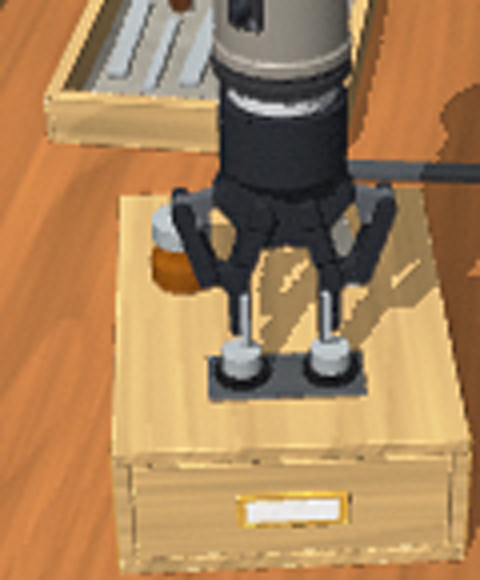

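The tips are aligned over both buttons, at crop (241,338) and (329,338), and just above them. Pressing now in small steps.

```bash
python3 -m crank '[[[0,0,0.004],[0,0,0],0.042],[[0,0,0.004],[0,0,0],0.042],[[0,0,0],[0,0,0],0.042]]'; python3 -m crank '[[[0,0,0.003],[0,0,0],0.042],[[0,0,0.003],[0,0,0],0.042],[[0,0,0],[0,0,0],0.042]]'
```

```text
t: 5.88
eef_pos: [0.5795, -0.0744, 0.1369]
tool_rot: [-0.0, 0.638, 0.77, -0.0]
contact_force: [0.6, -0.5, -0.4]
gripper_width: 0.494
t: 6.25
eef_pos: [0.58, -0.0744, 0.1314]
tool_rot: [0.0, 0.638, 0.77, 0.0]
contact_force: [-0.2, 0.2, 1.7]
gripper_width: 0.489
```

```bash
python3 -m crank '[[[0,0,0.004],[0,0,0],0.042],[[0,0,0.003],[0,0,0],0.042],[[0,0,0.001],[0,0,0],0.042],[[0,0,0],[0,0,0],0.042]]'
python3 - <<'E'
from h import *
import cv2
print(bot.get_obs()["contact_force"],bot.get_obs()["eef_pos"])
p,d=bot.read_camera("side");p=p[130:275,240:360,::-1]
cv2.imwrite("pics/side3z.png",cv2.resize(p,None,fx=4,fy=4,interpolation=cv2.INTER_CUBIC))
E
```

```text
t: 6.75
eef_pos: [0.5802, -0.0743, 0.1261]
tool_rot: [0.001, 0.638, 0.77, -0.0]
contact_force: [-10.3, -0.3, 26.2]
gripper_width: 0.491
[-10.28249878  -0.30662732  26.2309222 ] [ 0.58017425 -0.07433738  0.12608561]
```

View pics/side3z.png

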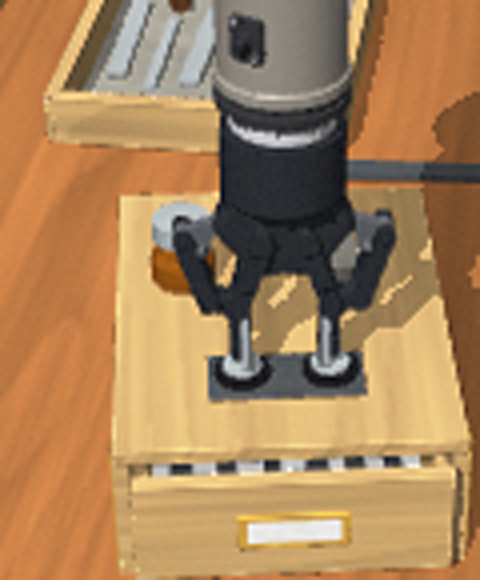

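Both buttons are bottomed with 26 N on the tool, and the drawer has started out. I'll hold.

```bash
python3 -m crank '[[[0,0,0],[0,0,0],0.042],[[0,0,0],[0,0,0],0.042],[[0,0,0],[0,0,0],0.042],[[0,0,0],[0,0,0],0.042],[[0,0,0],[0,0,0],0.042],[[0,0,0],[0,0,0],0.042],[[0,0,0],[0,0,0],0.042],[[0,0,0],[0,0,0],0.042],[[0,0,0],[0,0,0],0.042],[[0,0,0],[0,0,0],0.042]]'; python3 -m crank '[[[0,0,0],[0,0,0],0.042],[[0,0,0],[0,0,0],0.042],[[0,0,0],[0,0,0],0.042],[[0,0,0],[0,0,0],0.042],[[0,0,0],[0,0,0],0.042],[[0,0,0],[0,0,0],0.042],[[0,0,0],[0,0,0],0.042],[[0,0,0],[0,0,0],0.042],[[0,0,0],[0,0,0],0.042],[[0,0,0],[0,0,0],0.042]]';python3 -m crank '[[[0,0,0],[0,0,0],0.042],[[0,0,0],[0,0,0],0.042],[[0,0,0],[0,0,0],0.042],[[0,0,0],[0,0,0],0.042],[[0,0,0],[0,0,0],0.042],[[0,0,0],[0,0,0],0.042],[[0,0,0],[0,0,0],0.042],[[0,0,0],[0,0,0],0.042],[[0,0,0],[0,0,0],0.042],[[0,0,0],[0,0,0],0.042]]'
cat > look.py <<'E'
from h import *
import cv2,sys
k=sys.argv[1]
P,d=bot.read_camera("side");p=P[130:300,230:370,::-1]
cv2.imwrite(f"pics/side{k}z.png",cv2.resize(p,None,fx=3.5,fy=3.5,interpolation=cv2.INTER_CUBIC))
np.savez(f"side{k}.npz",p=P,d=d)
# drawer front extent: project to chest x
X=np.array([.184,-.983]);C=np.array([.5945,-.0745])+.08*X
Q=np.array([(*unproj("side",u,v,d[v,u]),) for v in range(200,300) for u in range(250,370) if d[v,u]>0])
r=(Q[:,:2]-C)@X; l=(Q[:,:2]-C)@np.array([.983,.184])
C=np.array([.580,-.074])+.08*X
r=(Q[:,:2]-C)@X; l=(Q[:,:2]-C)@np.array([.983,.184])
m=(Q[:,2]>.03)&(Q[:,2]<.07)&(abs(l)<.09)
print("drawer face chest-x",np.percentile(r[m],[5,50]).round(4))
print(bot.get_obs()["t"])
E
python3 look.py 4
```

```text
t: 8.05
eef_pos: [0.5801, -0.0743, 0.1261]
tool_rot: [0.001, 0.638, 0.77, -0.0]
contact_force: [-9.6, -0.2, 24.9]
gripper_width: 0.491
t: 9.3
eef_pos: [0.5802, -0.0743, 0.1261]
tool_rot: [0.001, 0.638, 0.77, -0.0]
contact_force: [-9.9, -0.5, 25.3]
gripper_width: 0.491
t: 10.55
eef_pos: [0.5802, -0.0743, 0.1261]
tool_rot: [0.001, 0.638, 0.77, -0.0]
contact_force: [-10.1, -0.1, 25.6]
gripper_width: 0.489
drawer face chest-x [-0.2337 -0.2304]
10.6
```

View pics/side4z.png

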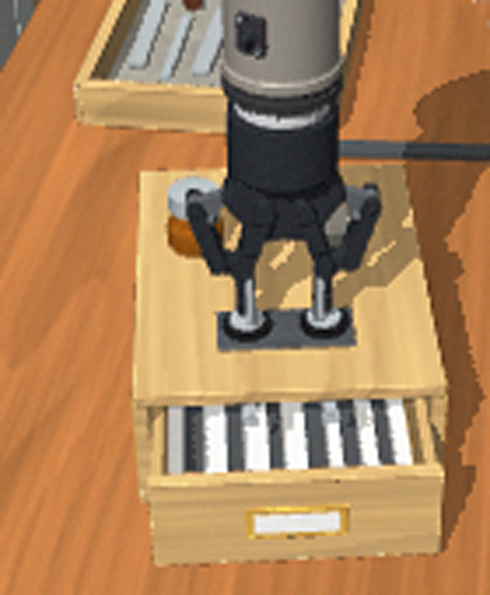

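The drawer face is at chest x ≈ -230 mm, so it is about 80 mm out. I'll check that it is no longer moving.

```bash
python3 -m crank '[[[0,0,0],[0,0,0],0.042],[[0,0,0],[0,0,0],0.042],[[0,0,0],[0,0,0],0.042],[[0,0,0],[0,0,0],0.042],[[0,0,0],[0,0,0],0.042],[[0,0,0],[0,0,0],0.042]]'; python3 look.py 5
```

```text
t: 11.35
eef_pos: [0.5802, -0.0743, 0.1261]
tool_rot: [0.001, 0.638, 0.77, -0.0]
contact_force: [-9.9, 0.7, 25.3]
gripper_width: 0.492
drawer face chest-x [-0.2337 -0.2303]
11.4
```

It is stationary, so I'll lift straight up.

```bash
python3 -m crank '[[[0,0,-0.005],[0,0,0],0.042],[[0,0,-0.01],[0,0,0],0.042],[[0,0,-0.02],[0,0,0],0.042],[[0,0,-0.03],[0,0,0],0.042],[[0,0,-0.03],[0,0,0],0.042],[[0,0,-0.03],[0,0,0],0.042],[[0,0,-0.03],[0,0,0],0.042],[[0,0,0],[0,0,0],0.042],[[0,0,0],[0,0,0],0.042]]'; python3 look.py 6
python3 - <<'E'
from h import *
d=np.load("side6.npz")["d"]
for c in((300,218),(322,217)): print(unproj("side",*c,d[c[1],c[0]]).round(4))
E
```

```text
t: 12.52
eef_pos: [0.5795, -0.0745, 0.2781]
tool_rot: [-0.0, 0.638, 0.77, -0.0]
contact_force: [0.2, 0.2, -0.1]
gripper_width: 0.49
drawer face chest-x [-0.2339 -0.2303]
12.575
[ 0.6054 -0.0638  0.1239]
[ 0.5512 -0.0757  0.1233]
```

View pics/side6z.png

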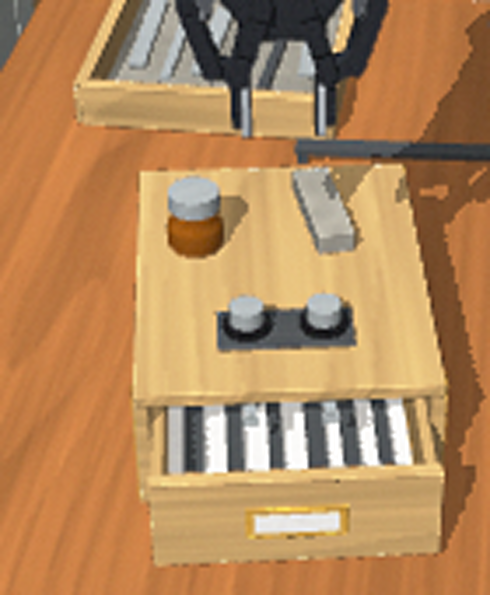

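The drawer is fully out, both buttons are back up at z ≈ 0.1235, and the jar and stone haven't moved. The gripper is well clear.

```bash
python3 -c "
from station import bot
print(bot.hand_in())"
```

```text
the job is handed in; nothing more can be done
None
```

I pressed both buttons down together, one fingertip on each, and held them while the drawer glided out. I let go only once it had stopped, then lifted straight up and handed in at about 12.6 s of the 32 s allowed.

**Hold:** The force on the tool was about 26 N in total with the buttons bottomed, and a steady 25 N through the hold.

**Drawer:** The face read 230 mm ahead of the chest centre, which is about 80 mm out. It did not move between two looks 0.8 s apart while held, and read the same after release.

**Buttons:** Both tops were back at z ≈ 0.123–0.124 m, their rest height.

**Loose things:** In the last side picture the jar and stone stood where they were. The file was only partly in view and the block was out of view. I measured none of the four, but the arm passed high over the bench and never came near the file or block.

**Contact:** The tool force was about zero at the end, with the gripper about 14 cm above the buttons.

**Disagreement:** The two cameras differed by about 5 mm on where the buttons were. I used the average, and the fingers landed well on both.

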